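# Clamp a part on the T-slot fixture with a quarter-turn stud

## Robot

A 6-joint arm with a two-finger parallel gripper is mounted at the origin on the work surface. World frame = base frame: x ahead of the robot, y to its left, z up, the work surface at z = 0. Lengths are in mm, angles in rad, forces in N, time in s.
With the tool pointing down it reaches from about 350 to 875 mm from the base axis. Payload 4.2 kg.
Tool frame: the origin (TCP) lies on the mounting face of the last link; the fingertips stand 173 mm ahead of it and the grasp point (between the pads) lies grip_point_offset ahead of it (grip_point_offset is the distance from the TCP to the grasp point, in mm); z points along the fingers, y is the line along which they close (so a half turn about z gives the same grasp; the last joint's range is limited). The gripper opens to 85 mm and grips with 20 to 120 N. Pads are 22 mm wide; open, the fingers measure 114 mm over their backs; the gripper's body (76 mm by 85 mm) begins 54 mm behind the grasp point. The pads swing forward as they close: fully open they stand 13 mm farther back than shut.
Start: joints at [-0.861, 0.385, 0.008, 0, -1.194, -0.259], TCP at [272.316, -562.534, 404.712] pointing down, gripper open.
Joint ranges: [-3.14, 3.14], [-1.21, 2.06], [-1.07, 1.41], [-3.16, 2.05], [-2.99, -0.16], [-3.1, 3.1]. Speed limits (rad/s): [2.79, 2.79, 3.14, 3.14, 3.14, 3.14].

## Interface

Orientations are given as a unit quaternion [x, y, z, w].
In Python, from bench import read_state, get_image, job_done, recognise, place_of, grip_point_offset gives the robot as it stands. The module is installed in compiled form; this text tells all that it offers.
- The arm moves only by the tool carry_out, never from a script. Its arguments are lists of equal length, an entry for each row: "slide": the shift along the tool's x, y, z in m, a list of three; "roll": the turn about the tool's z in degrees; "claw": the finger opening in m, from 0 to 0.0854. A call has 1 to 8 rows; each row is the pose to reach, as a shift and turn from the pose commanded when the call began, along the tool's axes at that moment; what a row does not reach only later rows make up. A row lasts 1/8 s, in which the tool goes at most 62.5 mm and 10.7 degrees, less where a joint would pass 70% of its speed; a pose out of reach is approached as far as the arm can. A call with a gripper value outside its range is refused whole. The fingers move at their own pace and stop on an object; the grip force is fixed at half the most. Time passes only in rows, so rows that repeat a pose let the fingers close. It gives the time, the measured TCP pose, the force, the opening and the grip force at its end, in the units of the state.
- read_state(): the state, without advancing time (a new reading comes with each control period).
- get_image(name): name is "side" or "top"; returns a dict with "img" (400x640x3 uint8, red, green, blue), "z_map" (400x640 float32, mm along the optical axis (not along the pixel's ray), 0 where there is no reading), "mtx" (3x3 intrinsics, pixels), "world_from_camera" (4x4, takes a point from camera to world coordinates). Camera axes: x right, y up, looking along -z (the intrinsics and any distortion apply to the point x, -y, -z); pixel columns grow to the right and rows downward; lengths in mm; the calibration is good to about 2 mm. A picture is of the moment at which its call begins.
- job_done(): hands the job in; it is judged then, once.
Trained networks look in a picture, given as the dict that the camera call returned (one of the last four; its "shot" number tells which), for a name from the list of things; names that differ only in an ending like _2 or _b are one class to them, and where a whole thing is asked for, a point or a joint stands for the part that bears it (a point fixed in the world has none). Each returns a list of dicts, best first, with "conf" (0 to 1); they miss things now and then, are a little off and sometimes report something else, mostly with a low value. They report only what shows in the picture. A call takes as long as a camera call. They do not tell look-alikes from the thing itself.
- recognise(picture, thing): "at" ([column, row] in pixels, amid what is visible of it).
- place_of(picture, thing): "at" ([column, row] in pixels: a listed point, or the origin of a listed thing).
The state is a dict: "clock": time; "joints": joint angles; "joint_vel": joint speeds; "joint_efforts": joint torques, N m; "position": TCP position; "ee_rot": TCP orientation; "contact_force": force on the tool from outside, world axes, zero at the start; "wrist_torque": the same for the moment, N m; "gripper_width": finger opening in mm; "grasp_force": force on a finger pad.
Only numpy, scipy, OpenCV 4.12 (cv2) and the standard library are available. Lean on these libraries where they do the work, as an engineer would, in place of code of your own. Each camera call takes 0.05 s, during which the arm holds its last target. There are 200 camera calls.

## Task

Take the spring stud out of its wooden holder, drop its head into the free end of the T-slot in the fixture base, and slide it along so that it pushes the machined part up against the backstop until the backstop's sprung pin is about half pressed in. Then press the stud down and turn it a quarter turn so that its head locks under the slot lips, and let go, leaving the part lightly held between stud and pin. Push gently, never ram the part or bottom the pin hard, and leave the ring gauge, the spanner and the gauge blocks where they are.

Things in the scene. Friction and masses are not known exactly. Their poses are not given: they have to be found in the camera images.
- base: Fixture base, fixed: dark steel with bright top, 240 x 100 x 25.5 mm; origin at centre of its underside, z up, x along its T-slot (full length, on the line y = 0). Top face at z = 25.5 mm. Two rails 6 mm high, 53 mm apart inside, run along the slot from x = -25 to +115 mm and guide the part. The negative x end is free. A grey backstop stands near the +x end.
- slot_entry (a point): A good point to drop the stud in: centre of the slot mouth, on the base's top face, 85 mm from the base centre toward the free end; axes as the base. Mouth 14 mm wide between lips 8 mm thick; below the lips (undersides at base z = 17.5 mm) a channel 32 mm wide, 11.5 mm high, its floor at base z = 6 mm.
- backstop_zone (a point): Point on the base's top face 83 mm along +x, front face of the grey 26 mm high backstop to within 10 mm either way (the backstop itself is not measured). Its pin stands 18 mm out toward -x: 18 mm round pad, 11 mm above the base top. It springs in by 12 mm at most: 1 N at first touch, 0.7 N more per mm (5 N half way, 9.4 N fully in, then hard).
- stud: Quarter-turn spring stud, loose, 0.16 kg, standing head down in the holder. Origin at centre of the underside of its head, z up, x along head and handle bar. Steel hammer head 26 (x) x 12 (y) x 8 mm thick, its lowest 3 mm stepped in to 22 x 9 mm; shank 10 mm in diameter. It locks turned either way; its origin is then at base z 9.5 mm.
- stud_bar (a point): Centre of the stud's black handle bar, 67.5 mm above the stud's origin: 44 mm (stud x) x 12 mm (stud y) x 25 mm high, spanning stud z = 55 to 80 mm. Grip it across its 12 mm.
- stud_collar (a point): Underside centre of the steel collar (36 mm dia., 8 mm thick) on the shank, at stud z = 13.5 mm when down. A spring resists driving it up: 10 N to begin, 1 N more per mm, 7 mm at most. With it resting on the base the head is still 2.5 mm inside the mouth: press the stud 4 to 5 mm farther down (14 to 15 N) to turn it; at 6 mm the head meets the channel floor.
- part: Machined aluminium block with a dark bore in its top, loose, about 0.25 kg, 40 mm (x, along the slot) x 50 mm (y) x 24 mm high; origin at the centre of its underside. It lies on the base between the guide rails over the slot, square to it, some way short of the sprung pin. The stud's collar pushes on its -x face.
- holder: Pale wooden stud holder, fixed, 70 x 70 x 30 mm with a 30 mm square hole in the middle; the stud's collar rests on its top. Origin at the centre of its underside.
- ring_gauge: Bystander: loose dark steel ring gauge 48 mm dia., 14 mm high; origin at the centre of its underside. Leave alone.
- spanner: Bystander: loose dark steel spanner 130 mm long, lying flat. Leave alone.
- gauge_blocks: Bystander: loose pair of wrung dark steel gauge blocks, 30 x 18 x 28 mm; origin at the centre of its underside. Leave alone.
There are look-alikes about, which are no part of the job. What is shaped like the stud but purple or turquoise is not meant.

How it is judged:
By the outcome, as a careful person would: the job done as asked, in the order asked, and still so for the second after the job is handed in, with the robot touching nothing.
It also fails if it takes over 62 s, if anything falls off the work surface, if the arm or the gripper's body presses on something with over 40 N, if the wrist force passes 120 N, or if a joint passes its speed limit or range.

## Working session

There is one attempt and no reset: what is moved stays moved. The work goes in short steps, Python scripts to look and compute and a tool call to move; the robot and the scene stay as the last step left them, time stands still between calls to the robot, and variables do not carry over. Pictures are saved under pics/ and viewed, at most 10 in all, crops included, and the job is handed in when it is done.

Besides the shell and the picture viewer there is one more tool, called after "Request:" as name(argument=value, ...), one argument or row to a line, values as JSON. carry_out: Moves the arm, as the interface text tells. Its arguments: {"type":"object","properties":{"slide":{"type":"array"},"roll":{"type":"array"},"claw":{"type":"array"}},"required":["slide","roll","claw"]}

```bash
mkdir -p pics
cat > h.py <<'E'
import numpy as np, cv2
from bench import *
def ray(p,uv):
    K=np.array(p["mtx"]);T=np.array(p["world_from_camera"])
    d=np.linalg.inv(K)@[uv[0],uv[1],1.]
    return T[:3,3],T[:3,:3]@(d*[1,-1,-1])
def at_z(p,uv,z):
    o,d=ray(p,uv);return o+d*(z-o[2])/d[2]
def deproj(p,uv):
    u,v=int(round(uv[0])),int(round(uv[1]))
    w=p["z_map"][max(v-1,0):v+2,max(u-1,0):u+2];w=w[w>0]
    o,d=ray(p,uv);return o+d*np.median(w) if len(w) else None
def tri(pa,a,pb,b):
    o1,d1=ray(pa,a);o2,d2=ray(pb,b);d1=d1/np.linalg.norm(d1);d2=d2/np.linalg.norm(d2)
    s=np.linalg.lstsq(np.c_[d1,-d2],o2-o1,rcond=None)[0]
    A=o1+d1*s[0];B=o2+d2*s[1];return (A+B)/2,np.linalg.norm(A-B)
def cloud(p):
    z=p["z_map"];v,u=np.mgrid[:400,:640];K=np.array(p["mtx"]);T=np.array(p["world_from_camera"])
    d=np.linalg.inv(K)@np.stack([u.ravel(),v.ravel(),np.ones(u.size)])
    P=(T[:3,:3]@(d*np.array([[1],[-1],[-1]])*z.ravel())).T+T[:3,3]
    P[z.ravel()==0]=np.nan
    return P.reshape(400,640,3)
def save(p,n): cv2.imwrite("pics/"+n,p["img"][:,:,::-1])
E
python3 - <<'E'
from h import *
np.set_printoptions(precision=1,suppress=True)
print(grip_point_offset);s=read_state();print(s)
for n in("side","top"):
    p=get_image(n);save(p,n+"0.png");print(n,p.keys(),p["mtx"],np.array(p["world_from_camera"]))
    for t in("stud","stud_bar","stud_collar","slot_entry","backstop_zone","part","holder","base"):
        for r in place_of(p,t)[:3]: 
            q=deproj(p,r["at"]);print(t,np.array(r["at"]),round(r["conf"],2),q)
E
```

```text
154.70000000000002
{'clock': 0.0, 'joints': array([-0.9,  0.4,  0. , -0. , -1.2, -0.3]), 'joint_vel': array([-0., -0.,  0., -0., -0.,  0.]), 'joint_efforts': array([  0. , -39.2,  18.8,   4.2,  -0. ,   0. ]), 'position': array([ 272.2, -562.4,  403.6]), 'ee_rot': array([-0.2,  1. ,  0. , -0. ]), 'contact_force': array([-0.3, -0.6, -0.1]), 'wrist_torque': array([ 0.,  0., -0.]), 'grasp_force': 0.0, 'gripper_width': 85.36825742747166}
side dict_keys(['img', 'z_map', 'mtx', 'world_from_camera', 'shot']) [[404.4   0.  319. ]
 [  0.  404.4 194.5]
 [  0.    0.    1. ]] [[ -1.    0.1  -0.1 473.1]
 [ -0.1  -0.6   0.8 802.6]
 [ -0.    0.8   0.6 621.6]
 [  0.    0.    0.    1. ]]
stud [281.3 302. ] 0.87 [593.9 278.8  15.2]
stud [351.6 282.9] 0.79 [460.2 223.6  22.5]
stud [326.7 316.4] 0.75 [502.9 323.6  37.6]
stud_bar [330.6 290.9] 0.98 [497.5 312.2  91.2]
stud_collar [329.1 313.3] 0.73 [499.1 316.8  38.2]
stud_collar [276.6 294.2] 0.71 [603.9 270.1  26.5]
stud_collar [353.7 285.7] 0.64 [455.8 230.5  22.2]
slot_entry [302.3 200. ] 0.63 [598.4 -80.7   6.9]
backstop_zone [303.8 248.1] 0.68 [566.
[... 504 characters left out ...]
] 0.85 [499.5 297.   41.5]
stud [217.7 180.9] 0.83 [590.3 253.1  22.2]
stud [231.4 236.8] 0.8 [456.1 202.8  78.6]
stud_bar [186.  217.1] 0.76 [498.  300.9  93. ]
stud_bar [229.2 238.2] 0.74 [453.  207.4  79.8]
stud_bar [207.2 173.8] 0.57 [597.4 262.2  80.2]
stud_collar [224.8 147. ] 0.62 [674.3 239.6  20.3]
stud_collar [215.5 177.6] 0.59 [597.3 257.   28.2]
stud_collar [191.6 218.3] 0.58 [497.9 303.1  48.2]
slot_entry [339.4 179.2] 0.87 [601.2 -41.4   6.4]
backstop_zone [274.8 187.7] 0.94 [578.  117.1   5.2]
backstop_zone [185.9 217.1] 0.57 [498.  301.1  93. ]
part [297.8 184.3] 0.82 [580.8  58.5  49.7]
holder [195.3 220.1] 0.65 [494.3 297.3  39. ]
base [308.4 187.2] 0.71 [574.3  33.5  49.1]
```

Run:
```python
import cv2
a=cv2.imread("pics/side0.png")[140:370,180:480];b=cv2.imread("pics/top0.png")[110:290,140:400]
cv2.imwrite("pics/side0c.png",cv2.resize(a,None,fx=2.6,fy=2.6,interpolation=2))
cv2.imwrite("pics/top0c.png",cv2.resize(b,None,fx=3,fy=3,interpolation=2))
```

```text
(no output)
```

View pics/side0c.png

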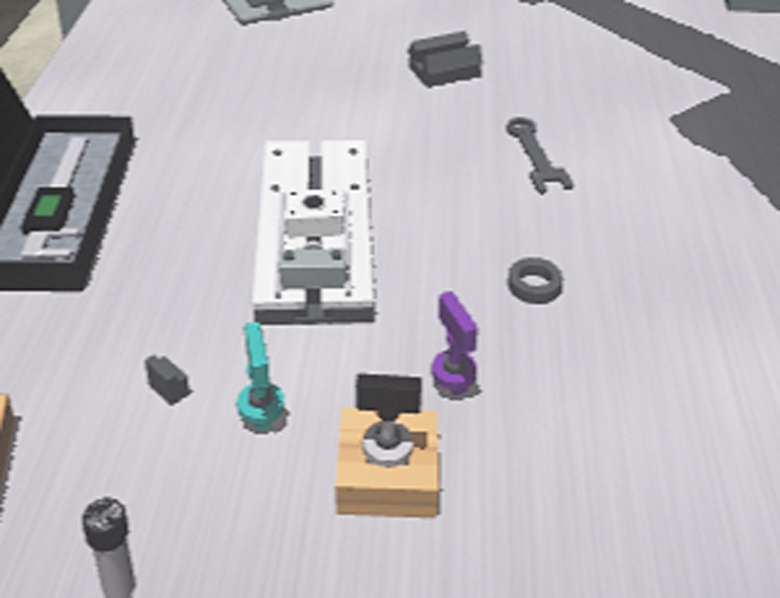

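View pics/top0c.png

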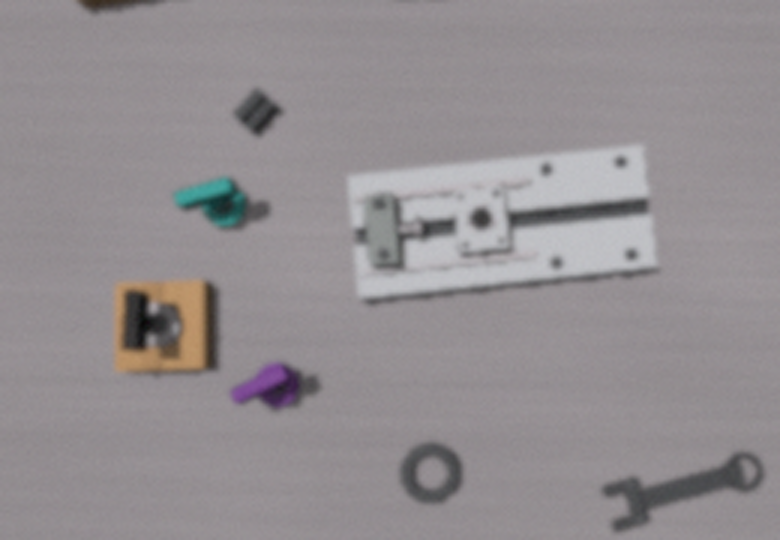

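Side view: stud is the black bar at about (330,291), in the wooden holder. The purple stud is at about (356,272) and the turquoise at (279,285). Top view: the base's backstop (267,187) is toward world +y, and the slot's free end is on the right at about (356,178). The bar lies along world x.

```bash
cat > m.py <<'E'
from h import *
np.set_printoptions(precision=1,suppress=True)
def big(m):
    n,l,s,c=cv2.connectedComponentsWithStats(m.astype(np.uint8));return l==1+np.argmax(s[1:,4])
def rect(p,m,z):
    v,u=np.nonzero(m);P=np.array([at_z(p,(a,b),z)[:2] for a,b in zip(u,v)],np.float32)
    return cv2.minAreaRect(P),P
if __name__=="__main__":
  for n in("top","side"):
    p=get_image(n);C=cloud(p);im=p["img"].astype(int);x,y,z=C[...,0],C[...,1],C[...,2]
    mx=im.max(2)
    bar=big((abs(x-499)<50)&(abs(y-303)<50)&(z>60))
    print(n,"bar n",bar.sum(),"z pct",np.percentile(z[bar],[5,50,95]),"med",np.median(C[bar],0))
    for zt in(95,):
        r,_=rect(p,bar,zt);print("bar rect",zt,r)
    # base top
    reg=(abs(x-585)<90)&(y>-110)&(y<190)
    flat=reg&(z>10)&(z<35)
    print("base z",np.percentile(z[flat&(mx>150)],[10,50,90]))
    b=big(flat|(reg&(z>35)))
    r,_=rect(p,b,25.5);print("base rect",r,b.sum())
    pt=big((z>40)&(abs(y-60)<40)&(abs(x-582)<40));print("part",np.median(C[pt],0),rect(p,pt,49.5)[0])
    bs=big((z>40)&(abs(y-125)<40)&(abs(x-580)<50));print("backstop",np.median(C[bs],0),rect(p,bs,51.5)[0])
    # slot: darkest across profile at free end, y -75..0
    E=[]
    for yy in range(-72,30,4):
        ps=[]
        K=np.array(p["mtx"]);T=np.linalg.inv(np.array(p["world_from_camera"]))
        xs=np.arange(570,625,.5);Q=np.c_[xs,0*xs+yy,0*xs+25.5]@T[:3,:3].T+T[:3,3]
        u=(K[0,0]*Q[:,0]/-Q[:,2]+K[0,2]).astype(np.float32);v=(K[1,1]*-Q[:,1]/-Q[:,2]+K[1,2]).astype(np.float32)
        g=cv2.remap(cv2.cvtColor(p["img"],cv2.COLOR_RGB2GRAY),u[None],v[None],1)[0].astype(float)
        w=np.clip((g.max()+g.min())/2-g,0,None);w=(g<(g.max()+g.min())/2)
        E.append((yy,xs[w].mean(),w.sum()*.5))
    print("slot",np.array(E)[::3],np.polyfit(np.array(E)[:,0],np.array(E)[:,1],1))
E
python3 m.py
```

```text
top bar n 179 z pct [72.4 94.8 98.5] med [500.1 302.4  94.8]
bar rect 95 ((499.1717834472656, 301.86602783203125), (21.224401473999023, 42.07534408569336), 89.42843627929688)
base z [23.8 26.  29. ]
base rect ((586.2252197265625, 38.36602020263672), (101.510009765625, 239.91812133789062), 6.879149913787842) 3806
part [583.8  53.4  50. ] ((584.0823974609375, 53.909950256347656), (51.017452239990234, 39.86921691894531), 7.1834282875061035)
backstop [575.5 129.8  51.4] ((575.6430053710938, 123.1324462890625), (56.66611099243164, 42.01079559326172), 1.6026458740234375)
slot [[-72.  600.8  13. ]
 [-60.  599.2  13. ]
 [-48.  598.   12.5]
 [-36.  596.5  12.5]
 [-24.  595.   12.5]
 [-12.  593.5  12.5]
 [  0.  592.2  12. ]
 [ 12.  590.8  13. ]
 [ 24.  589.2  13. ]] [ -0.1 592. ]
side bar n 385 z pct [70.3 89.4 97.6] med [501.8 311.7  89.4]
bar rect 95 ((500.2677001953125, 321.31231689453125), (43.707679748535156, 42.864986419677734), 5.168527603149414)
base z [24.4 26.1 30.7]
base rect ((587.6825561523438, 46.13233947753906), (100.01795959472656, 258.7721862792969), 6.928664207458496) 2644
part [586.   61.   49.6] ((586.1572265625, 61.3337516784668), (48.94406509399414, 53.65828323364258), 6.246104717254639)
backstop [577.2 137.4  50.8] ((576.8104248046875, 133.46258544921875), (55.35561752319336, 43.523799896240234), 5.164705753326416)
slot [[-72.  601.   12.5]
 [-60.  599.5  12.5]
 [-48.  598.   12.5]
 [-36.  596.2  13. ]
 [-24.  594.8  12. ]
 [-12.  593.5  12.5]
 [  0.  593.   11.5]
 [ 12.  591.2  13. ]
 [ 24.  590.8  18. ]] [ -0.1 592.7]
```

```bash
cat > mv.py <<'E'
from h import *
from scipy.spatial.transform import Rotation as R
import sys
np.set_printoptions(precision=2,suppress=True)
def info(gx=None,gy=None,gz=None,ang=None):
    # goal grasp point world, closing-line direction angle (deg, world)
    s=read_state();M=R.from_quat(s["ee_rot"]).as_matrix();p=np.array(s["position"])
    print("t",s["clock"],"tool x,y,z",M.T.tolist() and M[:,0],M[:,1],M[:,2],"grasp",p+M[:,2]*grip_point_offset,"w",s["gripper_width"],"F",np.array(s["contact_force"]),"j6",s["joints"][5])
    if gx is not None:
        t=np.array([gx,gy,gz])-M[:,2]*grip_point_offset-p
        print("slide tool mm",M.T@t)
    if ang is not None:
        y=M[:,1];a=np.degrees(np.arctan2(y[1],y[0]))
        d=(ang-a+90)%180-90
        print("world yaw change",d,"-> roll (tool z down)",-d)
if __name__=="__main__": info(*[float(a) for a in sys.argv[1:]])
E
python3 - <<'E'
from m import *
for n in("top","side"):
    p=get_image(n);C=cloud(p);x,y,z=C[...,0],C[...,1],C[...,2]
    t=(abs(x-499)<50)&(abs(y-303)<50)&(z>92)
    print(n,t.sum(),rect(p,big(t),96.5)[0],np.median(C[t],0))
    h=(abs(x-499)<60)&(abs(y-303)<60)&(z>15)
    print("holder",rect(p,big(h&(z<34)&(z>26)),30)[0])
    v,u=np.nonzero(t);print(np.c_[u,v].min(0),np.c_[u,v].max(0))
E
python3 mv.py 499.7 305.5 180 90
```

```text
top 114 ((499.0755615234375, 305.5317687988281), (12.829032897949219, 41.898162841796875), 89.42840576171875) [500.1 305.7  96.1]
holder ((499.14251708984375, 305.7096862792969), (70.02110290527344, 70.78273010253906), 2.7731997966766357)
[180 207] [186 226]
side 167 ((501.3830261230469, 309.4963684082031), (43.58316421508789, 16.261728286743164), 5.168554782867432) [502.  309.3  96.5]
holder ((501.5293884277344, 308.7032470703125), (69.32695770263672, 73.9053955078125), 1.8949865102767944)
[316 284] [341 291]
t 1.1 tool x,y,z [-0.9  -0.44 -0.  ] [-0.44  0.9   0.  ] [ 0.  0. -1.] grasp [ 272.32 -562.51  250.03] w 85.67042039673296 F [-0.34  0.53  0.72] j6 -0.2586239490360253
slide tool mm [-582.84  682.23   70.04]
world yaw change -25.828656941412817 -> roll (tool z down) 25.828656941412817
```

Request:
carry_out(
  slide=[
    [-0.039,0.0455,0.004],
    [-0.078,0.091,0.008],
    [-0.117,0.1365,0.012],
    [-0.156,0.182,0.016],
    [-0.195,0.2275,0.02],
    [-0.234,0.273,0.024],
    [-0.273,0.3185,0.028],
    [-0.311,0.364,0.032],
  ],
  roll=[-10.4,-20.8,-31.2,-41.6,-52,-62.4,-72.8,-83],
  claw=[0.05,0.05,0.05,0.05,0.05,0.05,0.05,0.05],
)

```text
clock: 2.1
position: [393.8, -97.5, 373.2]
ee_rot: [0.815, -0.579, 0.001, -0.001]
contact_force: [1.2, 0.3, -0.3]
gripper_width: 49.8
grasp_force: 0.0
```

```bash
python3 mv.py 500 306.5 180 92
```

```text
t 2.1 tool x,y,z [ 0.33 -0.94  0.  ] [-0.94 -0.33 -0.  ] [ 0.  0. -1.] grasp [394.02 -97.51 218.46] w 49.843276711698735 F [ 1.16  0.26 -0.28] j6 0.17238921173597693
slide tool mm [-346.78 -232.77   38.66]
world yaw change 72.81984534340683 -> roll (tool z down) -72.81984534340683
```

Request:
carry_out(
  slide=[
    [-0.045,-0.03,0.005],
    [-0.09,-0.06,0.01],
    [-0.135,-0.09,0.015],
    [-0.18,-0.12,0.02],
    [-0.225,-0.15,0.025],
    [-0.27,-0.18,0.03],
    [-0.31,-0.208,0.035],
    [-0.347,-0.233,0.038],
  ],
  roll=[-9.1,-18.2,-27.3,-36.4,-45.5,-54.6,-63.7,-72.8],
  claw=[0.05,0.05,0.05,0.05,0.05,0.05,0.05,0.05],
)

```text
clock: 3.1
position: [502.5, 306.1, 334.5]
ee_rot: [1.0, 0.017, 0.0, 0.0]
contact_force: [0.4, 0.6, 1.2]
gripper_width: 50.0
grasp_force: 0.0
```

Request:
carry_out(
  slide=[
    [0,0,0],
    [0,0,0],
  ],
  roll=[0,0],
  claw=[0.05,0.05],
)

```text
clock: 3.35
position: [502.0, 304.0, 334.4]
ee_rot: [1.0, 0.014, -0.0, 0.0]
contact_force: [-0.5, -0.8, -0.5]
gripper_width: 50.1
grasp_force: 0.0
```

```bash
python3 mv.py 500 306.5 84 92
python3 - <<'E'
from h import *
p=get_image("side");cv2.imwrite("pics/s1.png",cv2.resize(p["img"][200:350,230:430,::-1],None,fx=3.5,fy=3.5,interpolation=2))
E
```

```text
t 3.35 tool x,y,z [ 1.    0.03 -0.  ] [ 0.03 -1.    0.  ] [-0. -0. -1.] grasp [501.85 303.87 179.7 ] w 50.07872761361317 F [-0.5  -0.83 -0.46] j6 0.7783169487808077
slide tool mm [-1.69 -2.74 95.7 ]
world yaw change 0.41250526128806086 -> roll (tool z down) -0.41250526128806086
```

View pics/s1.png

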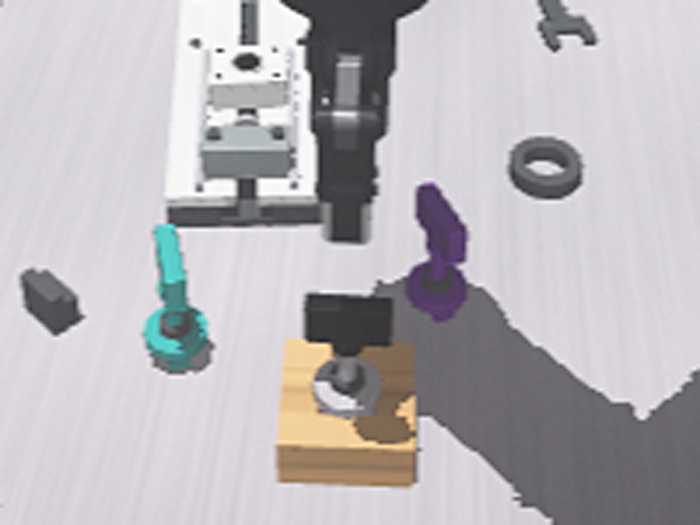

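The gripper is centred over the black bar (crop ~348,315) in x, and nothing is close by. Descending to grip.

Request:
carry_out(
  slide=[
    [-0.0015,-0.0025,0.03],
    [-0.0015,-0.0025,0.06],
    [-0.0015,-0.0025,0.08],
    [-0.0015,-0.0025,0.096],
    [-0.0015,-0.0025,0.096],
    [-0.0015,-0.0025,0.096],
    [-0.0015,-0.0025,0.096],
    [-0.0015,-0.0025,0.096],
  ],
  roll=[0,0,0,0,0,0,0,0],
  claw=[0.05,0.05,0.05,0.05,0.05,0.005,0.005,0.005],
)

```text
clock: 4.4
position: [500.9, 307.0, 239.9]
ee_rot: [1.0, 0.014, 0.001, -0.001]
contact_force: [-1.2, -0.5, 2.8]
gripper_width: 11.4
grasp_force: 59.3
```

Request:
carry_out(
  slide=[
    [0,0,0],
    [0,0,0],
    [0,0,0],
  ],
  roll=[0,0,0],
  claw=[0.005,0.005,0.005],
)

```text
clock: 4.78
position: [500.9, 307.0, 239.9]
ee_rot: [1.0, 0.014, 0.001, -0.001]
contact_force: [-0.5, -1.5, 7.7]
gripper_width: 11.2
grasp_force: 59.6
```

```bash
python3 mv.py 500 306.5 84 92
```

```text
t 4.775 tool x,y,z [1.   0.03 0.  ] [ 0.03 -1.   -0.  ] [ 0.  0. -1.] grasp [501.15 307.15  85.15] w 11.22296458879338 F [-0.53 -1.47  7.67] j6 0.7739315876133028
slide tool mm [-1.17  0.62  1.15]
world yaw change 0.34058966867337404 -> roll (tool z down) -0.34058966867337404
```

Request:
carry_out(
  slide=[
    [0,0,-0.02],
    [0,0,-0.05],
    [0,0,-0.1],
    [0,0,-0.1],
  ],
  roll=[0,0,0,0],
  claw=[0.005,0.005,0.005,0.005],
)

```text
clock: 5.28
position: [501.3, 307.3, 342.6]
ee_rot: [1.0, 0.014, 0.003, -0.003]
contact_force: [0.1, -0.1, -3.0]
gripper_width: 10.8
grasp_force: 58.9
```

```bash
python3 mv.py 597.3 -46 180 6.9
```

```text
t 5.275 tool x,y,z [1.   0.03 0.01] [ 0.03 -1.   -0.01] [ 0.01  0.01 -1.  ] grasp [502.27 308.23 187.95] w 10.779236165251332 F [ 0.08 -0.06 -2.96] j6 0.7739396876933127
slide tool mm [ 84.69 356.87   6.46]
world yaw change -84.75858576353522 -> roll (tool z down) 84.75858576353522
```

Request:
carry_out(
  slide=[
    [0.0105,0.0445,0],
    [0.021,0.089,0],
    [0.0315,0.134,0],
    [0.042,0.178,0],
    [0.053,0.223,0],
    [0.0635,0.268,0],
    [0.074,0.3125,0],
    [0.085,0.357,0],
  ],
  roll=[10.6,21.2,31.8,42.4,53,63.6,74.2,84.8],
  claw=[0.005,0.005,0.005,0.005,0.005,0.005,0.005,0.005],
)

```text
clock: 6.28
position: [595.4, -49.2, 336.8]
ee_rot: [0.746, -0.666, -0.001, 0.001]
contact_force: [0.4, 0.1, -2.2]
gripper_width: 11.1
grasp_force: 58.8
```

Request:
carry_out(
  slide=[
    [0,0,0],
    [0,0,0],
    [0,0,0],
  ],
  roll=[0,0,0],
  claw=[0.005,0.005,0.005],
)

```text
clock: 6.65
position: [595.4, -46.8, 338.2]
ee_rot: [0.749, -0.663, -0.0, 0.0]
contact_force: [-0.6, 0.2, -1.5]
gripper_width: 11.1
grasp_force: 58.9
```

```bash
python3 mv.py 597.3 -46 120 6.9
python3 - <<'E'
from h import *
p=get_image("side");cv2.imwrite("pics/s2.png",cv2.resize(p["img"][130:270,230:400,::-1],None,fx=4,fy=4,interpolation=2))
for t in("stud","stud_collar","stud_bar"):
    for r in place_of(p,t)[:3]: print(t,r["at"],r["conf"],deproj(p,r["at"]))
E
```

```text
t 6.65 tool x,y,z [ 0.12 -0.99 -0.  ] [-0.99 -0.12  0.  ] [-0.  0. -1.] grasp [595.28 -46.76 183.46] w 11.094521722438353 F [-0.62  0.22 -1.52] j6 -0.07121561724731193
slide tool mm [-0.5  -2.16 63.46]
world yaw change -0.027433014840880787 -> roll (tool z down) 0.027433014840880787
stud [299.7, 171.4] 0.79 [596.05782386 -33.68195483 123.44139408]
stud [280.2, 301.7] 0.71 [595.81094122 279.46599111  16.62739092]
stud [352.6, 286.1] 0.63 [457.93102368 230.62686454  20.9814667 ]
stud_collar [354.1, 282.1] 0.63 [455.27900946 223.5854407   25.1876526 ]
stud_collar [278.9, 295.4] 0.6 [599.20360334 271.73605324  25.32690089]
stud_collar [302.9, 167.3] 0.47 [588.13080773 -34.69641368 134.6953552 ]
stud_bar [353.8, 262.1] 0.93 [458.43572378 223.35261354  78.98562145]
stud_bar [278.5, 276.4] 0.78 [596.27750077 275.14818361  80.10553299]
stud_bar [385.1, 199.1] 0.64 [ 377.42799926 -105.2759513     6.68421305]
```

View pics/s2.png

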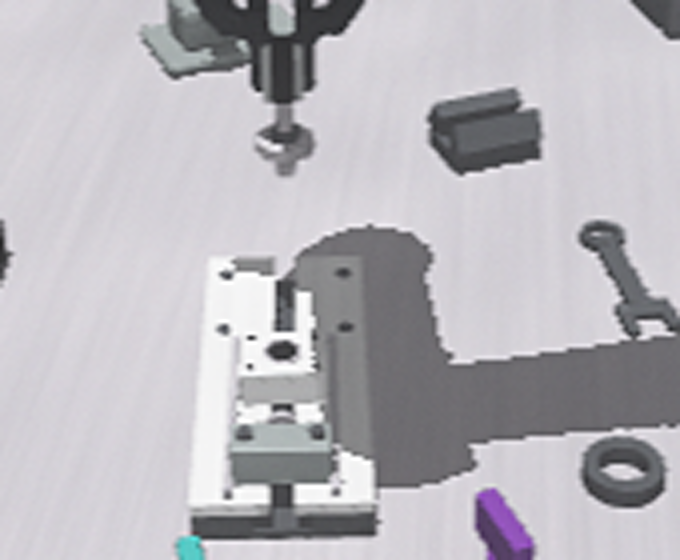

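Stud is held upright over the free end; head seen end-on at crop (286,168), lined up with the slot (285,290). Lower to just above the slot and check.

Request:
carry_out(
  slide=[
    [-0.0005,-0.002,0.03],
    [-0.0005,-0.002,0.055],
    [-0.0005,-0.002,0.07],
    [-0.0005,-0.002,0.07],
    [-0.0005,-0.002,0.07],
  ],
  roll=[0,0,0,0,0],
  claw=[0.005,0.005,0.005,0.005,0.005],
)

```text
clock: 7.48
position: [598.2, -46.9, 269.8]
ee_rot: [0.748, -0.664, 0.001, -0.001]
contact_force: [-0.3, -0.2, -1.5]
gripper_width: 11.1
grasp_force: 58.8
```

```bash
python3 mv.py 597.3 -46 80 6.9
python3 - <<'E'
from h import *
np.set_printoptions(precision=1,suppress=True)
p=get_image("side");cv2.imwrite("pics/s3.png",cv2.resize(p["img"][160:230,270:340,::-1],None,fx=8,fy=8,interpolation=2))
C=cloud(p)
x,y,z=C[...,0],C[...,1],C[...,2]
for a in range(36,120,4):
    m=(abs(x-597)<45)&(abs(y+40)<40)&(z>a)&(z<=a+4)
    if m.sum()>2: print(a,m.sum(),"x",x[m].min(),x[m].max(),"mid",(x[m].min()+x[m].max())/2,x[m].mean(),"y",y[m].min(),y[m].max())
E
```

```text
t 7.475 tool x,y,z [ 0.12 -0.99  0.  ] [-0.99 -0.12 -0.  ] [ 0. -0. -1.] grasp [598.51 -46.88 115.08] w 11.056469578905707 F [-0.31 -0.24 -1.48] j6 -0.07208386223236792
slide tool mm [-1.02  1.17 35.08]
world yaw change 0.03802440266440499 -> roll (tool z down) -0.03802440266440499
48 3 x 592.223110959573 599.9964850061784 mid 596.1097979828758 595.7153421501802 y -35.206831611432335 -34.093801163382636
52 10 x 592.842922222176 602.595259670285 mid 597.7190909462305 597.9886352293187 y -40.03151443035017 -32.13806476891034
60 14 x 582.7745154268982 612.0828803240672 mid 597.4286978754827 595.4763100301964 y -41.63659598085394 -28.28057723905988
64 36 x 582.9032631565462 615.3378392245402 mid 599.1205511905432 599.7824077165998 y -63.158189915453704 -27.66331838827034
68 41 x 582.5201227287342 616.5287696465336 mid 599.5244461876339 598.5489518853942 y -57.56667129910329 -29.19751193456932
72 17 x 590.3979825442243 606.0692338537276 mid 598.233608198976 598.3102592158166 y -49.488027886022564 -37.26798009159336
76 5 x 593.186382354894 602.8405877303559 mid 598.013485042625 597.9682293
[... 464 characters left out ...]
8353803527 596.4811931197787 y -39.26199255013353 -35.599964726959456
100 9 x 586.3554272779854 613.9252546721277 mid 600.1403409750566 599.4575793237332 y -40.301635024978054 -25.157832297356435
104 21 x 581.7895259397898 616.4838870354299 mid 599.1367064876099 598.994755697798 y -44.319513351256774 -24.225102717461596
108 21 x 581.9560137818336 616.5869500056851 mid 599.2714818937593 597.3255081002033 y -44.42902179702776 -25.549415211086853
112 21 x 581.8168691845265 616.6335185453593 mid 599.2251938649429 598.2676712888145 y -43.808434839811525 -24.716731078714133
116 19 x 581.8925505799598 615.5486812110427 mid 598.7206158955012 595.7284909925103 y -44.24652379206691 -23.475925437717137
```

View pics/s3.png

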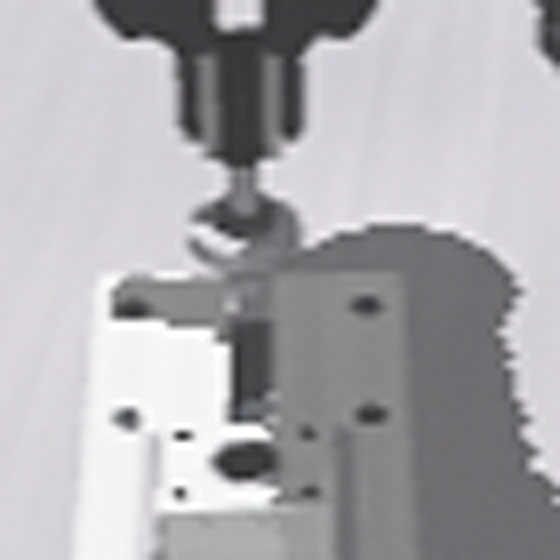

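Head end-on is just above the slot at crop (238,300), slot at (252,370). It sits about 1 mm toward +x of the slot line, so shift and go down slowly.

Request:
carry_out(
  slide=[
    [-0.0005,0.001,0.006],
    [-0.0005,0.001,0.012],
    [-0.0005,0.001,0.016],
    [-0.0005,0.001,0.019],
    [-0.0005,0.001,0.022],
    [-0.0005,0.001,0.024],
    [-0.0005,0.001,0.024],
  ],
  roll=[0,0,0,0,0,0,0],
  claw=[0.005,0.005,0.005,0.005,0.005,0.005,0.005],
)

```text
clock: 8.4
position: [596.8, -46.6, 244.7]
ee_rot: [0.748, -0.664, 0.0, -0.0]
contact_force: [0.2, -0.0, -2.3]
gripper_width: 11.2
grasp_force: 59.0
```

```bash
python3 mv.py 597.3 -46 80 6.9
```

```text
t 8.4 tool x,y,z [ 0.12 -0.99 -0.  ] [-0.99 -0.12 -0.  ] [ 0.  0. -1.] grasp [596.89 -46.62  89.99] w 11.178255333136882 F [ 0.23 -0.01 -2.35] j6 -0.0730987292441262
slide tool mm [-0.56 -0.47  9.99]
world yaw change 0.07064577488830537 -> roll (tool z down) -0.07064577488830537
```

Request:
carry_out(
  slide=[
    [0,0,0.0015],
    [0,0,0.003],
    [0,0,0.0045],
    [0,0,0.006],
    [0,0,0.006],
  ],
  roll=[0,0,0,0,0],
  claw=[0.005,0.005,0.005,0.005,0.005],
)

```text
clock: 9.02
position: [596.8, -46.6, 238.6]
ee_rot: [0.748, -0.664, 0.0, -0.0]
contact_force: [1.5, 0.4, -1.1]
gripper_width: 11.0
grasp_force: 58.8
```

```bash
python3 mv.py
python3 - <<'E'
from h import *
p=get_image("side");cv2.imwrite("pics/s4.png",cv2.resize(p["img"][160:230,270:340,::-1],None,fx=8,fy=8,interpolation=2))
E
```

```text
t 9.025 tool x,y,z [ 0.12 -0.99 -0.  ] [-0.99 -0.12 -0.  ] [ 0.  0. -1.] grasp [596.87 -46.59  83.88] w 10.978161514954184 F [ 1.5  0.4 -1.1] j6 -0.07311614545336778
```

View pics/s4.png

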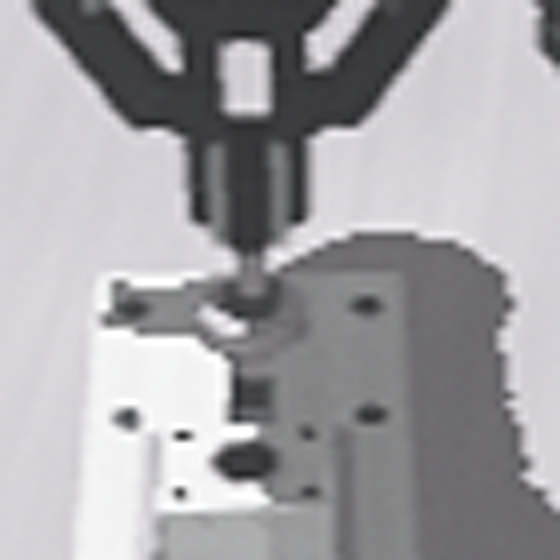

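Collar is just above the base top and the head is in the slot. Continue down to collar contact.

Request:
carry_out(
  slide=[
    [0,-0.0005,0.001],
    [0,-0.0005,0.002],
    [0,-0.0005,0.0025],
    [0,-0.0005,0.0025],
  ],
  roll=[0,0,0,0],
  claw=[0.005,0.005,0.005,0.005],
)

```text
clock: 9.57
position: [597.0, -46.6, 236.1]
ee_rot: [0.748, -0.664, -0.0, 0.0]
contact_force: [0.9, 0.0, -1.8]
gripper_width: 11.0
grasp_force: 59.0
```

Request:
carry_out(
  slide=[
    [0,0,0.0005],
    [0,0,0.0005],
  ],
  roll=[0,0],
  claw=[0.005,0.005],
)

```text
clock: 9.82
position: [597.0, -46.6, 235.6]
ee_rot: [0.748, -0.664, -0.0, 0.0]
contact_force: [0.1, 0.2, -2.2]
gripper_width: 11.0
grasp_force: 59.0
```

Request:
carry_out(
  slide=[
    [0,0,0.0005],
    [0,0,0.0005],
  ],
  roll=[0,0],
  claw=[0.005,0.005],
)

```text
clock: 10.07
position: [597.0, -46.6, 235.4]
ee_rot: [0.748, -0.664, -0.0, 0.0]
contact_force: [-0.2, -0.7, 1.2]
gripper_width: 10.8
grasp_force: 59.3
```

Request:
carry_out(
  slide=[
    [0,0,-0.0008],
    [-0.007,0,-0.0008],
    [-0.015,0,-0.0008],
    [-0.024,0,-0.0008],
    [-0.034,0,-0.0008],
    [-0.044,0,-0.0008],
    [-0.052,0,-0.0008],
    [-0.055,0,-0.0008],
  ],
  roll=[0,0,0,0,0,0,0,0],
  claw=[0.005,0.005,0.005,0.005,0.005,0.005,0.005,0.005],
)

```text
clock: 11.08
position: [590.5, 8.7, 236.0]
ee_rot: [0.748, -0.663, -0.0, 0.0]
contact_force: [-0.1, 0.8, -1.8]
gripper_width: 11.1
grasp_force: 59.0
```

```bash
cat > fit.py <<'E'
from m import *
def run():
  B=np.array([587,38.4]);D=np.array([-.12,.993])
  p=get_image("side");save(p,"last.png");C=cloud(p);x,y,z=C[...,0],C[...,1],C[...,2]
  s=(x-B[0])*D[0]+(y-B[1])*D[1];l=(x-B[0])*D[1]-(y-B[1])*D[0]
  for zt,(a,b) in((49.5,(0,40)),(51.5,(70,125))):
    m=(abs(l)<30)&(abs(z-zt)<2.5)&(s>a-15)&(s<b+25)
    if m.sum(): print("ztop",zt,m.sum(),"s pct",np.percentile(s[m],[2,10,50,90,98]))
  m=(abs(l)<14)&(z>27)&(z<47)&(s>20)&(s<110); print("front-ish s hist",np.histogram(s[m],np.arange(20,112,4)))
if __name__=="__main__": run()
E
python3 fit.py; python3 mv.py
```

```text
ztop 49.5 231 s pct [-4.1  0.3 18.4 33.9 36.2]
ztop 51.5 165 s pct [ 83.8  85.5  97.3 104.9 106. ]
front-ish s hist (array([ 0,  0,  3, 69, 10,  1,  2,  2,  0,  0,  3, 14,  4,  0,  0,  0,  0,
        0,  0,  0, 18, 72]), array([ 20,  24,  28,  32,  36,  40,  44,  48,  52,  56,  60,  64,  68,
        72,  76,  80,  84,  88,  92,  96, 100, 104, 108]))
t 11.125 tool x,y,z [ 0.12 -0.99 -0.  ] [-0.99 -0.12  0.  ] [-0.  0. -1.] grasp [590.46   8.72  81.32] w 11.102288662975427 F [ 0.41  0.4  -0.33] j6 -0.1688318160894686
```

Request:
carry_out(
  slide=[
    [-0.004,0,0],
    [-0.006,0,0],
    [-0.0075,0,0],
    [-0.009,0,0],
    [-0.0105,0,0],
    [-0.0125,0,0],
    [-0.0155,0,0],
    [-0.019,0,0],
  ],
  roll=[0,0,0,0,0,0,0,0],
  claw=[0.005,0.005,0.005,0.005,0.005,0.005,0.005,0.005],
)

```text
clock: 12.12
position: [588.3, 27.0, 236.0]
ee_rot: [0.748, -0.664, -0.0, 0.0]
contact_force: [0.4, -1.4, -0.7]
gripper_width: 11.3
grasp_force: 59.0
```

Request:
carry_out(
  slide=[
    [-0.003,0,0],
    [-0.006,0,0],
    [-0.009,0,0],
    [-0.0115,0,0],
    [-0.0135,0,0],
    [-0.015,0,0],
    [-0.016,0,0],
    [-0.016,0,0],
  ],
  roll=[0,0,0,0,0,0,0,0],
  claw=[0.005,0.005,0.005,0.005,0.005,0.005,0.005,0.005],
)

```text
clock: 13.12
position: [586.4, 42.9, 236.0]
ee_rot: [0.748, -0.664, -0.0, -0.0]
contact_force: [-0.1, -0.9, -1.3]
gripper_width: 11.5
grasp_force: 59.0
```

```bash
python3 fit.py; python3 mv.py
```

```text
ztop 49.5 253 s pct [ 9.2 25.5 44.4 60.8 62.9]
ztop 51.5 212 s pct [ 56.3  59.7  94.8 104.6 106.2]
front-ish s hist (array([ 0,  0,  0,  0,  0,  0,  0,  0,  0,  2, 30, 13,  8,  0,  0,  0,  0,
        0,  0,  0, 19, 66]), array([ 20,  24,  28,  32,  36,  40,  44,  48,  52,  56,  60,  64,  68,
        72,  76,  80,  84,  88,  92,  96, 100, 104, 108]))
t 13.175 tool x,y,z [ 0.12 -0.99 -0.  ] [-0.99 -0.12 -0.  ] [ 0.  0. -1.] grasp [586.41  42.89  81.29] w 11.246027623953783 F [-0.7  -0.48 -1.22] j6 -0.2288431734524454
```

Request:
carry_out(
  slide=[
    [-0.001,0,0],
    [-0.002,0,0],
    [-0.002,0,0],
  ],
  roll=[0,0,0],
  claw=[0.005,0.005,0.005],
)

```text
clock: 13.55
position: [586.2, 44.7, 236.0]
ee_rot: [0.748, -0.664, 0.0, 0.0]
contact_force: [-0.2, -1.1, -1.5]
gripper_width: 11.3
grasp_force: 59.0
```

Request:
carry_out(
  slide=[
    [-0.001,0,0],
    [-0.001,0,0],
  ],
  roll=[0,0],
  claw=[0.005,0.005],
)

```text
clock: 13.8
position: [586.1, 45.7, 236.0]
ee_rot: [0.748, -0.664, 0.0, 0.0]
contact_force: [0.7, -2.5, -1.2]
gripper_width: 11.3
grasp_force: 59.0
```

Request:
carry_out(
  slide=[
    [-0.001,0,0],
    [-0.001,0,0],
  ],
  roll=[0,0],
  claw=[0.005,0.005],
)

```text
clock: 14.05
position: [585.9, 46.7, 236.0]
ee_rot: [0.748, -0.664, 0.0, 0.0]
contact_force: [0.4, -3.0, -1.8]
gripper_width: 11.0
grasp_force: 59.0
```

Request:
carry_out(
  slide=[
    [-0.001,0,0],
    [-0.001,0,0],
  ],
  roll=[0,0],
  claw=[0.005,0.005],
)

```text
clock: 14.3
position: [585.8, 47.7, 236.0]
ee_rot: [0.748, -0.664, 0.0, 0.0]
contact_force: [1.2, -4.0, -2.0]
gripper_width: 11.3
grasp_force: 59.0
```

Request:
carry_out(
  slide=[
    [-0.001,0,0],
    [-0.001,0,0],
  ],
  roll=[0,0],
  claw=[0.005,0.005],
)

```text
clock: 14.55
position: [585.7, 48.7, 236.0]
ee_rot: [0.748, -0.664, 0.0, 0.0]
contact_force: [0.4, -5.6, -0.7]
gripper_width: 10.9
grasp_force: 59.0
```

Request:
carry_out(
  slide=[
    [-0.001,0,0],
    [-0.001,0,0],
  ],
  roll=[0,0],
  claw=[0.005,0.005],
)

```text
clock: 14.8
position: [585.6, 49.6, 236.0]
ee_rot: [0.748, -0.664, 0.0, 0.0]
contact_force: [0.6, -5.0, -1.5]
gripper_width: 11.3
grasp_force: 59.0
```

Request:
carry_out(
  slide=[
    [-0.001,0,0],
    [-0.001,0,0],
    [-0.001,0,0],
  ],
  roll=[0,0,0],
  claw=[0.005,0.005,0.005],
)

```text
clock: 15.18
position: [585.5, 50.5, 236.1]
ee_rot: [0.748, -0.664, 0.0, 0.0]
contact_force: [0.8, -5.6, -2.3]
gripper_width: 11.1
grasp_force: 58.9
```

```bash
python3 fit.py; python3 mv.py;  python3 - <<'E'
import cv2
a=cv2.imread("pics/last.png")[195:270,265:345];cv2.imwrite("pics/s5.png",cv2.resize(a,None,fx=7,fy=7,interpolation=2))
E
```

```text
ztop 49.5 211 s pct [13.3 32.  47.9 61.6 64.6]
ztop 51.5 243 s pct [ 56.7  61.1  91.1 104.1 106. ]
front-ish s hist (array([ 0,  0,  0,  0,  0,  0,  0,  0,  0,  0,  0,  7, 18,  4,  0,  0,  0,
        0,  0,  0, 20, 65]), array([ 20,  24,  28,  32,  36,  40,  44,  48,  52,  56,  60,  64,  68,
        72,  76,  80,  84,  88,  92,  96, 100, 104, 108]))
t 15.225 tool x,y,z [ 0.12 -0.99  0.  ] [-0.99 -0.12  0.  ] [-0. -0. -1.] grasp [585.44  50.4   81.31] w 10.976404840507874 F [ 1.27 -5.66 -2.48] j6 -0.24264386226595983
```

View pics/s5.png

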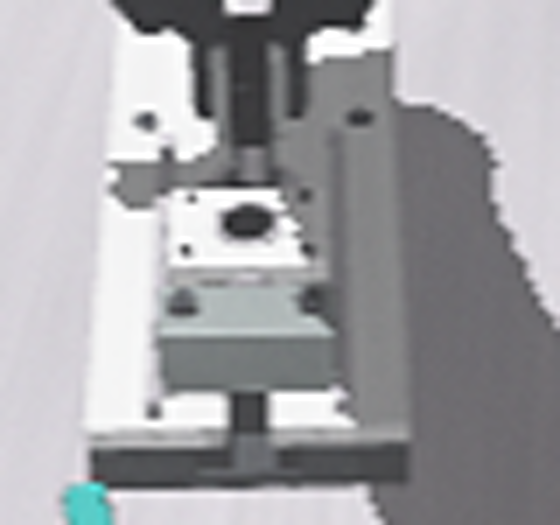

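Request:
carry_out(
  slide=[
    [-0.0008,0,0],
    [-0.0008,0,0.001],
    [-0.0008,0,0.002],
    [-0.0008,0,0.003],
    [-0.0008,0,0.004],
    [-0.0008,0,0.005],
    [-0.0008,0,0.005],
    [-0.0008,0,0.005],
  ],
  roll=[0,0,0,0,0,0,0,0],
  claw=[0.005,0.005,0.005,0.005,0.005,0.005,0.005,0.005],
)

```text
clock: 16.23
position: [585.5, 51.2, 233.5]
ee_rot: [0.748, -0.663, 0.001, 0.0]
contact_force: [-3.8, -5.8, 10.8]
gripper_width: 11.1
grasp_force: 60.8
```

```bash
python3 mv.py
```

```text
t 16.225 tool x,y,z [ 0.12 -0.99  0.  ] [-0.99 -0.12 -0.  ] [ 0. -0. -1.] grasp [585.61  51.02  78.85] w 11.076690545656527 F [-3.78 -5.76 10.8 ] j6 -0.2440149439183831
```

Request:
carry_out(
  slide=[
    [0,0.0005,0.001],
    [0,0.0005,0.002],
    [0,0.0005,0.0025],
    [0,0.0005,0.0027],
    [0,0.0005,0.0027],
    [0,0.0005,0.0027],
  ],
  roll=[0,0,0,0,0,0],
  claw=[0.005,0.005,0.005,0.005,0.005,0.005],
)

```text
clock: 16.98
position: [585.3, 51.2, 231.4]
ee_rot: [0.748, -0.663, 0.001, -0.0]
contact_force: [-3.2, -5.7, 11.5]
gripper_width: 10.8
grasp_force: 61.1
```

Request:
carry_out(
  slide=[
    [0,0.0005,0.0005],
    [0,0.0005,0.001],
    [0,0.0005,0.001],
    [0,0.0005,0.001],
  ],
  roll=[0,0,0,0],
  claw=[0.005,0.005,0.005,0.005],
)

```text
clock: 17.48
position: [585.0, 51.1, 230.7]
ee_rot: [0.748, -0.663, 0.001, -0.001]
contact_force: [-2.2, -6.5, 12.8]
gripper_width: 11.3
grasp_force: 61.2
```

Request:
carry_out(
  slide=[
    [0,0,0],
  ],
  roll=[0],
  claw=[0.005],
)

```text
clock: 17.6
position: [585.0, 51.1, 230.7]
ee_rot: [0.748, -0.663, 0.001, -0.001]
contact_force: [-3.4, -6.0, 13.1]
gripper_width: 10.9
grasp_force: 61.2
```

Request:
carry_out(
  slide=[
    [0,0,0],
    [0,0,0],
    [0,0,0],
    [0,0,0],
    [0,0,0],
  ],
  roll=[-4,-8,-12,-16,-20],
  claw=[0.005,0.005,0.005,0.005,0.005],
)

```text
clock: 18.23
position: [586.7, 51.4, 231.6]
ee_rot: [0.853, -0.522, 0.004, -0.003]
contact_force: [1.8, -7.4, 13.3]
gripper_width: 10.8
grasp_force: 61.1
```

```bash
python3 mv.py; python3 -c "
from bench import *
print(read_state()['wrist_torque'])"
```

```text
t 18.225 tool x,y,z [ 0.45 -0.89  0.  ] [-0.89 -0.45 -0.01] [ 0.01  0.   -1.  ] grasp [588.05  51.46  76.9 ] w 10.829846084079655 F [ 1.81 -7.35 13.3 ] j6 0.10639079781187502
[-2.20794042 -0.33515367 -0.18970147]
```

Request:
carry_out(
  slide=[
    [0,0,0],
    [0,0,0],
    [0,0,0],
    [0,0,0],
    [0,0,0],
    [0,0,0],
    [0,0,0],
    [0,0,0],
  ],
  roll=[-9,-18,-27,-36,-45,-54,-62,-70],
  claw=[0.005,0.005,0.005,0.005,0.005,0.005,0.005,0.005],
)

```text
clock: 19.23
position: [586.7, 51.4, 231.6]
ee_rot: [0.998, 0.063, 0.005, 0.0]
contact_force: [1.8, -6.0, 12.5]
gripper_width: 11.4
grasp_force: 61.2
```

```bash
python3 mv.py 585.9 51.4 76 96.9; python3 -c "
from bench import *
print(read_state()['wrist_torque'])"; python3 fit.py
```

```text
t 19.225 tool x,y,z [0.99 0.12 0.01] [ 0.12 -0.99  0.  ] [ 0.01  0.   -1.  ] grasp [588.12  51.52  76.93] w 11.353416177868025 F [ 1.75 -6.01 12.51] j6 1.330437090570711
slide tool mm [-2.23 -0.16  0.91]
world yaw change -0.2781773554649476 -> roll (tool z down) 0.2781773554649476
[-2.11850913 -0.38392229 -0.20837867]
ztop 49.5 200 s pct [16.5 32.  47.2 61.2 63.6]
ztop 51.5 263 s pct [ 56.3  59.3  89.4 103.7 105.8]
front-ish s hist (array([ 0,  0,  0,  0,  0,  0,  0,  0,  0,  0,  0,  0, 22,  4,  0,  0,  0,
        0,  0,  0, 29, 61]), array([ 20,  24,  28,  32,  36,  40,  44,  48,  52,  56,  60,  64,  68,
        72,  76,  80,  84,  88,  92,  96, 100, 104, 108]))
```

Request:
carry_out(
  slide=[
    [0,0,-0.0015],
    [0,0,-0.003],
    [0,0,-0.004],
    [0,0,-0.005],
    [0,0,-0.0055],
    [0,0,-0.0055],
  ],
  roll=[0,0,0,0,0,0],
  claw=[0.005,0.005,0.005,0.005,0.005,0.005],
)

```text
clock: 20.02
position: [586.7, 51.4, 233.0]
ee_rot: [0.998, 0.06, 0.004, -0.0]
contact_force: [9.5, -6.7, -7.7]
gripper_width: 11.1
grasp_force: 58.4
```

```bash
python3 mv.py 585.9 51.4 79 96.9
```

```text
t 20.025 tool x,y,z [0.99 0.12 0.01] [ 0.12 -0.99 -0.  ] [ 0.01  0.   -1.  ] grasp [587.9   51.54  78.26] w 11.077998903699635 F [ 9.53 -6.69 -7.72] j6 1.3266009135723866
slide tool mm [-2.   -0.11 -0.76]
world yaw change 0.012003017863094101 -> roll (tool z down) -0.012003017863094101
```

Request:
carry_out(
  slide=[
    [0.0006,0,0.0005],
    [0.0012,0,0.0009],
    [0.0012,0,0.0009],
  ],
  roll=[0,0,0],
  claw=[0.005,0.005,0.005],
)

```text
clock: 20.4
position: [587.3, 51.5, 232.9]
ee_rot: [0.998, 0.06, 0.003, 0.0]
contact_force: [4.9, -6.9, -1.8]
gripper_width: 11.1
grasp_force: 59.8
```

Request:
carry_out(
  slide=[
    [0,0,0],
    [0,0,0],
    [0,0,0],
  ],
  roll=[0,0,0],
  claw=[0.04,0.04,0.04],
)

```text
clock: 20.78
position: [585.5, 52.1, 232.0]
ee_rot: [0.998, 0.06, 0.0, -0.0]
contact_force: [-0.2, -0.6, -0.2]
gripper_width: 40.2
grasp_force: 0.0
```

Request:
carry_out(
  slide=[
    [0,0,-0.02],
    [0,0,-0.06],
    [0,0,-0.11],
    [0,0,-0.11],
  ],
  roll=[0,0,0,0],
  claw=[0.04,0.04,0.04,0.04],
)

```text
clock: 21.28
position: [586.5, 52.1, 346.9]
ee_rot: [0.998, 0.06, 0.005, -0.001]
contact_force: [-0.4, -0.1, -0.1]
gripper_width: 39.6
grasp_force: 0.0
```

```bash
python3 fit.py
python3 - <<'E'
from m import *
p=get_image("side");C=cloud(p);x,y,z=C[...,0],C[...,1],C[...,2]
for lo,hi in((70,100),(26,40)):
    m=(abs(x-586)<30)&(abs(y-52)<25)&(z>lo)&(z<hi);print(lo,m.sum(),np.median(C[m],0),C[m].min(0),C[m].max(0))
a=p["img"][170:280,255:365,::-1];cv2.imwrite("pics/s6.png",cv2.resize(a,None,fx=5.4,fy=5.4,interpolation=2))
E
```

```text
ztop 49.5 202 s pct [28.6 33.3 47.6 61.5 64.1]
ztop 51.5 242 s pct [ 55.9  58.8  91.2 103.6 106.2]
front-ish s hist (array([ 0,  0,  0,  0,  0,  0,  0,  0,  0,  0,  0,  3, 19,  5,  0,  0,  0,
        0,  0,  0, 25, 62]), array([ 20,  24,  28,  32,  36,  40,  44,  48,  52,  56,  60,  64,  68,
        72,  76,  80,  84,  88,  92,  96, 100, 104, 108]))
70 185 [589.2  55.3  83.2] [566.6  45.   70.1] [611.   60.8  92.2]
26 81 [579.3  44.5  32.3] [556.   27.1  26. ] [615.8  76.4  39.8]
```

View pics/s6.png

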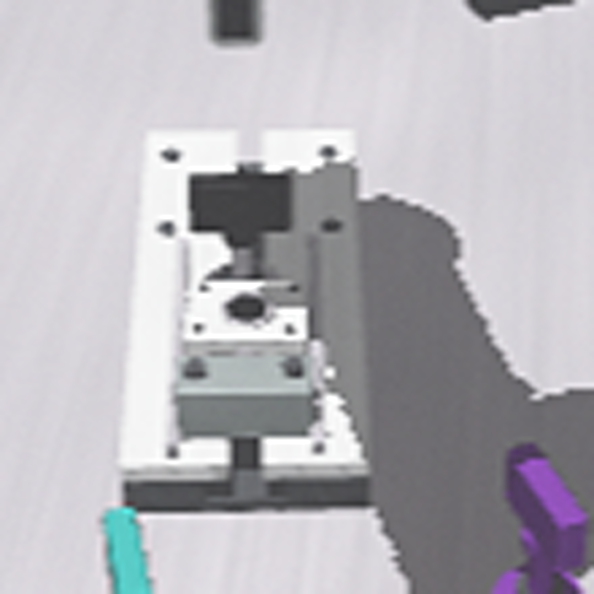

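Side view: stud stands on its own with its bar across the slot (240,200). The part (245,320) is close against the backstop. I'll clear the arm and check from the top.

Request:
carry_out(
  slide=[
    [0,0.03,-0.03],
    [0,0.08,-0.05],
    [0,0.14,-0.05],
    [0,0.2,-0.05],
    [0,0.25,-0.05],
    [0,0.28,-0.05],
  ],
  roll=[0,0,0,0,0,0],
  claw=[0.04,0.04,0.04,0.04,0.04,0.04],
)

```text
clock: 22.12
position: [618.6, -228.8, 389.3]
ee_rot: [0.998, 0.058, -0.002, -0.001]
contact_force: [0.3, 0.2, -0.2]
gripper_width: 39.6
grasp_force: 0.0
```

Run:
```python
from m import *
p=get_image("top");C=cloud(p);x,y,z=C[...,0],C[...,1],C[...,2]
B=np.array([587,38.4]);D=np.array([-.12,.993]);s=(x-B[0])*D[0]+(y-B[1])*D[1];l=(x-B[0])*D[1]-(y-B[1])*D[0]
m=(abs(l)<22)&(z>42)&(z<56)&(s>20)&(s<112)
print(np.histogram(s[m],np.arange(20,112,4)))
bar=(abs(x-587)<40)&(abs(y-52)<40)&(z>80);print("bar",bar.sum(),rect(p,bar,89.5)[0],np.median(z[bar]))
a=p["img"][140:230,240:370,::-1];cv2.imwrite("pics/t6.png",cv2.resize(a,None,fx=6,fy=6,interpolation=2))
```

```text
(array([ 0,  0, 16, 30, 31, 32, 33, 33, 32, 31, 32, 31, 22,  8,  0, 25, 28,
       33, 30, 31, 33, 12]), array([ 20,  24,  28,  32,  36,  40,  44,  48,  52,  56,  60,  64,  68,
        72,  76,  80,  84,  88,  92,  96, 100, 104, 108]))
bar 105 ((586.29150390625, 50.829566955566406), (43.80754470825195, 11.893784523010254), 7.253345966339111) 89.85843207144853
```

View pics/t6.png

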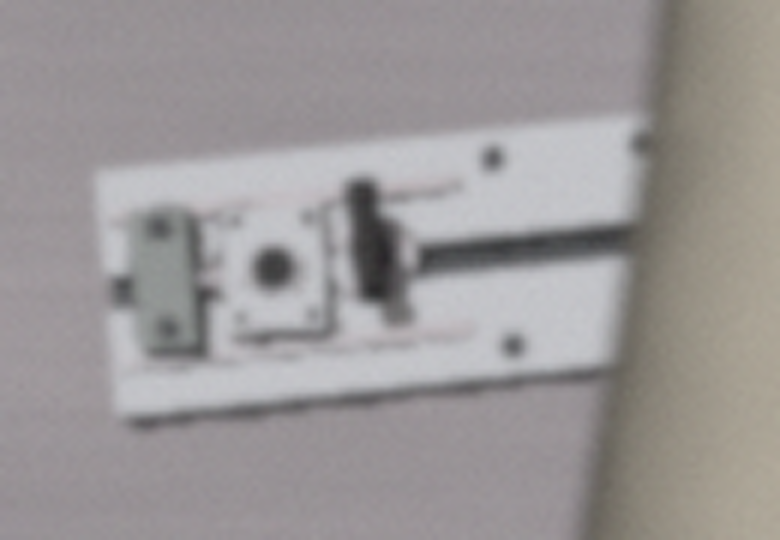

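Top view: bar (370,240) is across the slot. The part (275,270) touches the stud's collar, and about 12 mm of gap is left to the backstop, so the pin is about 6 mm in. The bar top at 89.9 mm matches the locked height (89.5).

```bash
python3 -c "
from bench import *
print(job_done())"
```

```text
the job is handed in; nothing more can be done
None
```

I handed the job in at about 22 s: the stud is locked across the T-slot and released, holding the part lightly against the sprung pin, which is about half pressed in (roughly 6 of 12 mm); no verdict came back.

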